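Click the bucket lid shut all round

ROBOT

A 6-joint arm with a two-finger parallel gripper is mounted at the origin on the work surface. World frame = base frame: x ahead of the robot, y to its left, z up, the work surface at z = 0. Lengths are in m, angles in rad, forces in N, time in s.
With the tool pointing down it reaches from about 0.3 to 0.875 m from the base axis. Payload 6.4 kg.
Tool frame: the origin (TCP) lies on the centre line of the jaws, within the pads' length; the fingertips stand 8 mm ahead of it and the grasp point (between the pads) lies 11 mm behind it; z points along the fingers, y is the line along which they close (so a half turn about z gives the same grasp; the last joint's range is limited). The gripper opens to 88 mm and grips with 3 to 60 N. Pads are 18 mm wide; open, the fingers measure 123 mm over their backs; the gripper's body (75 mm by 187 mm) begins 45 mm behind the grasp point.
Start: joints at [-1.539, 0.181, 1.607, -0, 1.354, -0.206], TCP at [0.135, -0.559, 0.247] pointing down, gripper open.
Joint ranges: [-2.99, 2.99], [-0.89, 2.07], [0.3, 2.58], [-1.14, 4.28], [0, 2.63], [-3.12, 3.12]. Speed limits (rad/s): [2.57, 2.57, 3.01, 3.14, 3.14, 3.14].

INTERFACE

Orientations are given as [roll, pitch, yaw] about the fixed x, y, z axes, in that order (R = Rz(yaw) Ry(pitch) Rx(roll)).
In Python, from plant import manip gives the robot as it stands. The module is installed in compiled form; this text tells all that it offers.
- The arm moves only by the tool arm_command, never from a script. Its argument "series" is a list that holds one entry, the list of rows, each a list of 6 numbers: the shift along the tool's x, y, z in units of 40 mm (1.0 is 40 mm), then the turn, a rotation vector about the tool's x, y, z in units of 5 degrees (1.0 is 5 degrees). In form: [[[dx, dy, dz, wx, wy, wz], ...]]. A call has 1 to 5 rows; each row shifts and turns the commanded pose from where the row before left it, along the tool's axes as they then stand; what a row does not reach is not made up. A row lasts 1/10 s, in which the tool goes at most 50 mm and 8.59 degrees, less where a joint would pass 70% of its speed; a pose out of reach is approached as far as the arm can. A call is refused whole if a number of a shift passes 1 or a number of a turn 1, either way. A call with a gripper value outside its range is refused whole. "claw" is the closure, from -1 (fully open) to 1 (shut), so that 0 is half open, set as the call begins (left out, the last holds). The fingers move at their own pace and stop on an object; "grip_force" is the grip in N (left out, the last holds). Time passes only in rows, so rows that do not move let the fingers close. It gives the time, the measured TCP pose, the force, the opening and the grip force at its end, in the units of the state.
- manip.get_state(): the state, without advancing time (a new reading comes with each control period).
- manip.grab_frame(name): name is "scene" or "side" or "wrist"; returns a dict with "img" (420x560x3 uint8, blue, green, red), "fx", "fy", "cx", "cy" (pixels), "R" (3x3) and "t" (3): a world point X has camera coordinates R X + t; the wrist camera has in their place "tool_from_camera" (4x4, takes a point from camera to tool coordinates, whose origin is the TCP and whose axes are the flange's). Camera axes: x right, y down, z forward; pixel columns grow to the right and rows downward; lengths in m; the calibration is good to about 2 mm. The wrist camera is an equidistant fisheye: a pixel r from the principal point sees the ray r / f radians off the axis. A picture is of the moment at which its call begins: read the wrist's pose just before it. There is no depth.
- manip.job_done(): hands the job in; it is judged then, once.
The state is a dict: "t": time; "qpos": joint angles; "qd": joint speeds; "effort": joint torques, N m; "tcp_pos": TCP position; "ee_rot": TCP orientation; "wrist_force": force on the tool from outside, world axes, zero at the start; "ft_torque": the same for the moment, N m; "opening": opening from 0.0 (shut) to 1.0 (fully open); "gripper_force": force on a finger pad.
Only numpy, scipy, OpenCV 4.12 (cv2) and the standard library are available. Lean on these libraries where they do the work, as an engineer would, in place of code of your own. Each camera call takes 0.05 s, during which the arm holds its last target. There are 200 camera calls.

TASK

The lid of the small bucket on top of the drawer tower has only caught in places. With the fingertips, press down around its rim, section by section, until every section has clicked fully shut, then take the hand away. Do not lift, tip or shove the bucket about, and leave the other things on the tower where they are.

Things in the scene. Friction and masses are not known exactly. Their poses are not given: they have to be found in the camera images.
- bucket: round lidded plastic bucket standing loose on the tower: 198 mm across the lid, 140 mm across the foot, 0.7 to 1 kg. Origin: centre of its underside, z up. The lid stays on it: a recessed centre panel (110 mm across, top 162 mm up) and a rim slit into six 60-degree sections, each with a skirt that snaps over the bucket's bead. A wire handle hangs at its own +x side.
- tower_top (a point): centre of the flat top (400 mm along its x, 520 mm along its y) of the beige plastic drawer tower that stands on the floor; the top is level with the robot's work surface. The drawer fronts face the tower's +x.
- jar: glass jar with a metal cap, 72 mm across, 115 mm tall, origin at the centre of its underside; a bystander, not to be disturbed
- brush: stiff orange scrubbing brush, 140 x 56 mm, 71 mm tall over its arched grip, origin at the centre of its underside, long axis x; a bystander, not to be disturbed
- lint_roller: chrome lint roller lying on its side, 172 mm long, 44 mm tall, origin under its middle, long axis x; a bystander, not to be disturbed
- press0 (a point): where to press section 0: the middle of its part of the rim's flat top, on the bucket's own +x axis (above the hanging wire handle). The flat is 10 mm wide; the section runs about 48 mm along the rim to either side. The point rides on the section: 170 mm above the bucket's origin and 91 mm from its axis when shut, 178 and 87 mm when proud.
- section0 (a joint): angle of rim section 0 about a level line at its inner edge: 0 = clicked shut and flush, about 0.25 rad = unclicked, its outer edge 9 mm proud. Pressed at the rim it resists with up to 8 to 12 N; past about half its travel it snaps shut by itself, stops hard and stays shut; let go earlier, it springs back up.
- press1 (a point): where to press section 1: the middle of its part of the rim's flat top, 60 degrees anticlockwise (seen from above) from the bucket's own +x axis. The flat is 10 mm wide; the section runs about 48 mm along the rim to either side. The point rides on the section: 170 mm above the bucket's origin and 91 mm from its axis when shut, 178 and 87 mm when proud.
- section1 (a joint): angle of rim section 1 about a level line at its inner edge: 0 = clicked shut and flush, about 0.25 rad = unclicked, its outer edge 9 mm proud. Pressed at the rim it resists with up to 8 to 12 N; past about half its travel it snaps shut by itself, stops hard and stays shut; let go earlier, it springs back up.
- press2 (a point): where to press section 2: the middle of its part of the rim's flat top, 120 degrees anticlockwise (seen from above) from the bucket's own +x axis. The flat is 10 mm wide; the section runs about 48 mm along the rim to either side. The point rides on the section: 170 mm above the bucket's origin and 91 mm from its axis when shut, 178 and 87 mm when proud.
- section2 (a joint): angle of rim section 2 about a level line at its inner edge: 0 = clicked shut and flush, about 0.25 rad = unclicked, its outer edge 9 mm proud. Pressed at the rim it resists with up to 8 to 12 N; past about half its travel it snaps shut by itself, stops hard and stays shut; let go earlier, it springs back up.
- press3 (a point): where to press section 3: the middle of its part of the rim's flat top, 180 degrees anticlockwise (seen from above) from the bucket's own +x axis. The flat is 10 mm wide; the section runs about 48 mm along the rim to either side. The point rides on the section: 170 mm above the bucket's origin and 91 mm from its axis when shut, 178 and 87 mm when proud.
- section3 (a joint): angle of rim section 3 about a level line at its inner edge: 0 = clicked shut and flush, about 0.25 rad = unclicked, its outer edge 9 mm proud. Pressed at the rim it resists with up to 8 to 12 N; past about half its travel it snaps shut by itself, stops hard and stays shut; let go earlier, it springs back up.
- press4 (a point): where to press section 4: the middle of its part of the rim's flat top, 240 degrees anticlockwise (seen from above) from the bucket's own +x axis. The flat is 10 mm wide; the section runs about 48 mm along the rim to either side. The point rides on the section: 170 mm above the bucket's origin and 91 mm from its axis when shut, 178 and 87 mm when proud.
- section4 (a joint): angle of rim section 4 about a level line at its inner edge: 0 = clicked shut and flush, about 0.25 rad = unclicked, its outer edge 9 mm proud. Pressed at the rim it resists with up to 8 to 12 N; past about half its travel it snaps shut by itself, stops hard and stays shut; let go earlier, it springs back up.
- press5 (a point): where to press section 5: the middle of its part of the rim's flat top, 300 degrees anticlockwise (seen from above) from the bucket's own +x axis. The flat is 10 mm wide; the section runs about 48 mm along the rim to either side. The point rides on the section: 170 mm above the bucket's origin and 91 mm from its axis when shut, 178 and 87 mm when proud.
- section5 (a joint): angle of rim section 5 about a level line at its inner edge: 0 = clicked shut and flush, about 0.25 rad = unclicked, its outer edge 9 mm proud. Pressed at the rim it resists with up to 8 to 12 N; past about half its travel it snaps shut by itself, stops hard and stays shut; let go earlier, it springs back up.

How it is judged:
At the end, for the whole second after the job is handed in: All six sections of the lid's rim are clicked shut (each within 0.04 rad of flush, about 1.5 mm at the edge); the bucket stands upright (within 3 degrees) and at rest on the tower top, within 50 mm of where it stood (value of joint each of section0, section1, section2, section3, section4, section5 below 0.04 rad and angle between bucket's own z axis and vertical below 0.05 rad and height (world z) of bucket between -0.006 and 0.006 m and distance of bucket from where it was at the start of the episode below 0.05 m and linear speed of bucket below 0.01 m/s); the robot touches nothing.
It fails at once if the bucket or its lid is pushed with the arm or the gripper's body instead of the fingers (contact force between the arm and bucket above 2 N).
It fails at once if the bucket is lifted off the tower top (by more than 12 mm) (height (world z) of bucket above 0.012 m).
It fails at once if the bucket is tipped by more than 9 degrees (angle between bucket's own z axis and vertical above 0.16 rad).
It fails at once if the bucket is shoved more than 50 mm (distance of bucket from where it was at the start of the episode above 0.05 m).
It fails at once if the jar, the brush or the lint roller is moved by more than 25 mm (distance of any of jar, brush, lint_roller from where it was at the start of the episode above 0.025 m).
It also fails if it takes over 54 s, if anything falls off the work surface, if the arm or the gripper's body presses on something with over 40 N, if the wrist force passes 120 N, or if a joint passes its speed limit or range.

## Working session

There is one attempt and no reset: what is moved stays moved. The work goes in short steps, Python scripts to look and compute and a tool call to move; the robot and the scene stay as the last step left them, time stands still between calls to the robot, and variables do not carry over. Pictures are saved under pics/ and viewed, at most 10 in all, crops included, and the job is handed in when it is done.

Besides the shell and the picture viewer there is one more tool, called after ">>>" as name(argument=value, ...) on one line, values as JSON. arm_command: Moves the arm, as the interface text tells. Its arguments: {"type":"object","properties":{"series":{"type":"array"},"claw":{"type":"number"},"grip_force":{"type":"number"}},"required":["series"]}

```bash
mkdir -p pics; python3 - <<'E'
from plant import manip
import cv2,numpy as np
s=manip.get_state();print({k:np.round(v,3).tolist() for k,v in s.items()})
for n in("scene","side"):
    f=manip.grab_frame(n);cv2.imwrite(f"pics/{n}0.png",f["img"])
    print(n,f["fx"],f["fy"],f["cx"],f["cy"],np.round(f["R"],4).tolist(),np.round(f["t"],4).tolist())
a=cv2.imread("pics/scene0.png");b=cv2.imread("pics/side0.png")
f=manip.grab_frame("wrist");cv2.imwrite("pics/wrist0.png",f["img"]);print(f["fx"],f["cx"],f["cy"],np.round(f["tool_from_camera"],4).tolist())
E
```

```text
{'t': 0.0, 'qpos': [-1.539, 0.182, 1.608, 0.0, 1.354, -0.206], 'qd': [0.001, -0.0, 0.0, 0.001, 0.002, 0.001], 'effort': [-0.001, -43.387, -34.185, 0.07, 0.039, -0.0], 'tcp_pos': [0.135, -0.558, 0.246], 'ee_rot': [-3.14, -0.0, 0.238], 'wrist_force': [0.74, 0.306, 0.399], 'ft_torque': [0.022, -0.004, 0.046], 'gripper_force': 0.0, 'opening': 1.001}
scene 539.0467918706219 539.0467918706219 281.8223430146842 213.56723954815016 [[-0.7582, 0.6518, 0.0177], [0.4398, 0.5313, -0.7241], [-0.4814, -0.5412, -0.6894]] [0.3948, -0.1745, 1.4468]
side 435.3677057479072 435.3677057479072 273.0453079950654 205.52129211145228 [[-0.843, -0.5379, -0.0016], [-0.3399, 0.535, -0.7734], [0.4169, -0.6515, -0.6339]] [0.4919, 0.2487, 0.7648]
325.19226210127806 279.8094899351257 211.662639351607 [[-0.0003, -0.9665, -0.2567, 0.0639], [1.0, -0.0005, 0.0009, 0.0002], [-0.001, -0.2567, 0.9665, -0.1384], [0.0, 0.0, 0.0, 1.0]]
```

View pics/scene0.png

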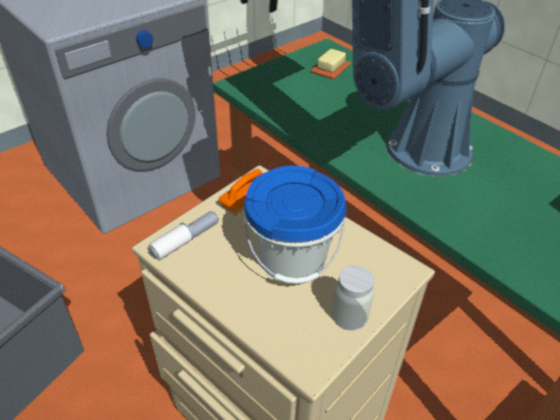

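View pics/side0.png

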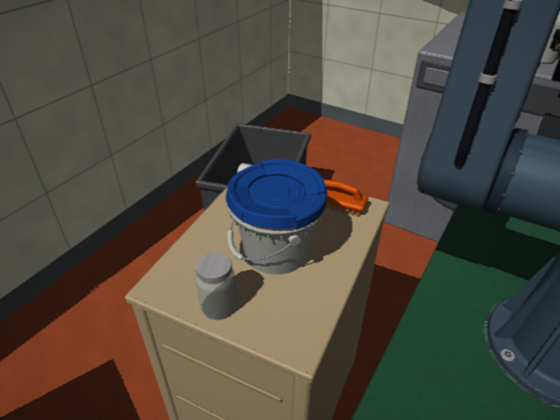

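The scene view shows the lid around (296,203), handle bottom near (310,277), jar (353,297), roller (183,235) and brush (242,190). The side view shows the lid at (277,194), with part of the front edge visibly proud near (290,220).

```bash
cat > h.py <<'E'
import numpy as np,cv2
from plant import manip
def plane(f,uv,z):
    R,t=np.array(f["R"]),np.array(f["t"]);C=-R.T@t
    uv=np.atleast_2d(uv);d=np.c_[(uv[:,0]-f["cx"])/f["fx"],(uv[:,1]-f["cy"])/f["fy"],np.ones(len(uv))]@R
    return C+d*((z-C[2])/d[:,2])[:,None]
def proj(f,X):
    c=np.atleast_2d(X)@np.array(f["R"]).T+np.array(f["t"]);return np.c_[f["fx"]*c[:,0]/c[:,2]+f["cx"],f["fy"]*c[:,1]/c[:,2]+f["cy"]]
def blue(f):
    h=cv2.cvtColor(f["img"],cv2.COLOR_BGR2HSV);m=cv2.inRange(h,(105,150,50),(125,255,255))
    m=cv2.morphologyEx(m,cv2.MORPH_OPEN,np.ones((3,3)))
    c=max(cv2.findContours(m,0,1)[0],key=cv2.contourArea);return c
E
python3 - <<'E'
from h import *
cr=[]
for n,(x,y) in (("scene",(238,160)),("side",(220,155))):
    f=manip.grab_frame(n);c=blue(f)
    p=plane(f,c[:,0].astype(float),0.168)[:,:2];(cx,cy),r=cv2.minEnclosingCircle(p.astype(np.float32))
    A=np.c_[2*p,np.ones(len(p))];s=np.linalg.lstsq(A,(p**2).sum(1),rcond=None)[0]
    print(n,cv2.boundingRect(c),"enc",cx,cy,r,"ls",s[:2],np.sqrt(s[2]+s[:2]@s[:2]))
    # rectified top view at z=.17, 
    cr.append(cv2.resize(f["img"][y:y+125,x:x+115],None,fx=3.4,fy=3.4,interpolation=cv2.INTER_CUBIC))
cv2.imwrite("pics/crop1.png",np.hstack(cr))
f=manip.grab_frame("scene")
print("jar",plane(f,[355,275],.115),"roller",plane(f,[[158,245],[214,220]],.022),"brush",plane(f,[242,188],.05))
E
```

```text
scene (245, 166, 101, 75) enc 0.5471495985984802 0.05718767270445824 0.1080595999956131 ls [0.54539254 0.06088239] 0.10172235181409366
side (227, 159, 100, 70) enc 0.5295498967170715 0.05878966674208641 0.1113373413681984 ls [0.53429043 0.06317511] 0.10299397296857904
jar [[0.5525554 0.2366288 0.115    ]] roller [[ 0.75027729 -0.13700247  0.022     ]
 [ 0.61472442 -0.12342024  0.022     ]] brush [[ 0.51910829 -0.14385498  0.05      ]]
```

View pics/crop1.png

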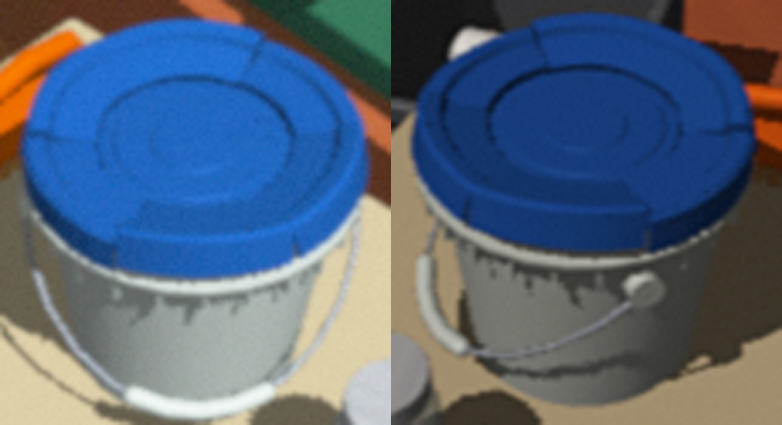

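The crop shows the slits: in the scene half at (35,133), (260,40), (115,225) and (297,240), and in the side half at (540,40), (740,130), (648,225) and (468,208). The recessed panel is centred near (195,140) and (585,125). I'll use the slits and the panel to get centre and yaw.

```bash
python3 - <<'E'
from h import *
S={"scene":((238,160),[(195,140)],[(35,133),(262,38),(115,212),(297,238)],[(200,408)]),
"side":((220,155),[(194,125)],[(147,40),(350,130),(258,210),(77,200)],[(42,308)])}
for n,(o,c,sl,hd) in S.items():
    f=manip.grab_frame(n);g=lambda q:np.array(q)/3.4+o
    C=plane(f,g(c),.165)[0];print(n,"panel c",C.round(4))
    c0=np.array([.5385,.0595]) 
    P=plane(f,g(sl),.168)[:,:2]-c0
    print(" slit deg",np.degrees(np.arctan2(P[:,1],P[:,0])).round(1),np.hypot(*P.T).round(3))
    print(" handle",plane(f,g(hd),.06)[0].round(3))
E
```

```text
scene panel c [0.5417 0.0599 0.165 ]
 slit deg [ -39.7 -155.4   13.4   80.9] [0.093 0.095 0.08  0.097]
 handle [0.609 0.146 0.06 ]
side panel c [0.5337 0.0631 0.165 ]
 slit deg [ -38.5 -156.5  145.6   83.5] [0.08  0.091 0.09  0.096]
 handle [0.587 0.146 0.06 ]
```

>>> arm_command(series=[[[0.77,-0.845,-0.2,0,0,0],[0.77,-0.845,-0.2,0,0,0],[0.77,-0.845,-0.2,0,0,0],[0.77,-0.845,-0.2,0,0,0],[0.77,-0.845,-0.2,0,0,0]]], claw=1)

```text
t: 0.9
tcp_pos: [0.2458, -0.3567, 0.287]
ee_rot: [3.141, -0.0, 0.237]
wrist_force: [0.9, -0.2, 0.8]
opening: 0.564
gripper_force: 0.0
```

>>> arm_command(series=[[[0.77,-0.845,-0.2,0,0,0],[0.77,-0.845,-0.2,0,0,0],[0.77,-0.845,-0.2,0,0,0],[0.77,-0.845,-0.2,0,0,0],[0.77,-0.845,-0.2,0,0,0]]])

```text
t: 1.4
tcp_pos: [0.3556, -0.1561, 0.3274]
ee_rot: [3.14, -0.001, 0.237]
wrist_force: [1.6, -0.4, -0.4]
opening: 0.114
gripper_force: 0.0
```

>>> arm_command(series=[[[0.77,-0.845,-0.2,0,0,0.8],[0.77,-0.845,-0.2,0,0,0.8],[0.77,-0.845,-0.2,0,0,0.8],[0.77,-0.845,-0.2,0,0,0.8],[0.77,-0.845,-0.2,0,0,0.8]]])

```text
t: 1.9
tcp_pos: [0.492, 0.0268, 0.3674]
ee_rot: [3.141, -0.001, -0.113]
wrist_force: [0.3, -1.1, 0.7]
opening: 0.001
gripper_force: 0.0
```

>>> arm_command(series=[[[0,0,0,0,0,0],[0,0,0,0,0,0]]])

```text
t: 2.1
tcp_pos: [0.4912, 0.0253, 0.3663]
ee_rot: [3.141, 0.001, -0.108]
wrist_force: [-0.2, 0.3, -0.0]
opening: 0.005
gripper_force: 0.0
```

```bash
cat >> h.py <<'E'
from scipy.spatial.transform import Rotation as Ro
def top(z=.17,c=(.538,.061),half=.15,n=600):
    s=manip.get_state();f=manip.grab_frame("wrist")
    T=np.eye(4);T[:3,:3]=Ro.from_euler("xyz",s["ee_rot"]).as_matrix();T[:3,3]=s["tcp_pos"]
    M=np.linalg.inv(T@np.array(f["tool_from_camera"]))
    k=(np.arange(n)-n/2+.5)*2*half/n
    X,Y=np.meshgrid(c[0]+k,c[1]-k)   # x right, y up
    P=np.stack([X,Y,np.full_like(X,z)],-1)@M[:3,:3].T+M[:3,3]
    r=np.hypot(P[...,0],P[...,1]);g=f["fx"]*np.arctan2(r,P[...,2])/np.maximum(r,1e-9)
    return cv2.remap(f["img"],(P[...,0]*g+f["cx"]).astype(np.float32),(P[...,1]*g+f["cy"]).astype(np.float32),1),M
E
python3 - <<'E'
from h import *
im,M=top();cv2.imwrite("pics/top1.png",im)
Ci=np.linalg.inv(M)[:3,3];print("cam",Ci.round(3))
c=blue({"img":im});p=c[:,0].astype(float);s=np.linalg.lstsq(np.c_[2*p,np.ones(len(p))],(p**2).sum(1),rcond=None)[0]
u=s[:2];r=np.sqrt(s[2]+u@u);print("px",u,r,"world",.538+(u[0]-299.5)*.0005,.061-(u[1]-299.5)*.0005,r*.5)
E
```

```text
cam [0.555 0.018 0.505]
px [299.92284567 311.41550198] 187.28015366829783 world 0.5382114228358277 0.05504224900756441 93.64007683414891
```

View pics/top1.png

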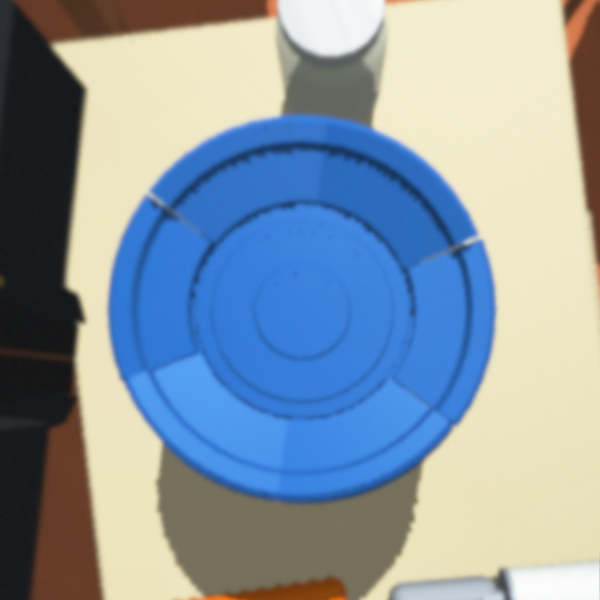

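The rectified top view (0.5 mm/px) puts the lid centre at about (301,310), which is world (0.539,0.057). The slits are near (475,240), (160,200), (130,375), (450,420), (325,125) and (280,480), so bucket yaw is about 52°. I can't tell reliably from this which sections are proud, so I'll press all six.

```bash
cat >> h.py <<'E'
def go(x):
    s=manip.get_state();R=Ro.from_euler("xyz",s["ee_rot"]).as_matrix()
    return (R.T@(np.array(x)-s["tcp_pos"])/.04).round(2)
def press(k,z=.205,r=.089,c=(.539,.057),yaw=52):
    a=np.radians(yaw+60*k);return np.array([c[0]+r*np.cos(a),c[1]+r*np.sin(a),z])
E
python3 - <<'E'
from h import *
for k in range(6): print(k,press(k).round(4),go(press(k)))
E
```

```text
0 [0.5938 0.1271 0.205 ] [ 2.28 -2.83  4.03]
1 [0.5057 0.1395 0.205 ] [ 0.06 -2.9   4.03]
2 [0.4509 0.0694 0.205 ] [-1.11 -1.01  4.03]
3 [ 0.4842 -0.0131  0.205 ] [-0.06  0.95  4.03]
4 [ 0.5723 -0.0255  0.205 ] [2.17 1.02 4.03]
5 [0.6271 0.0446 0.205 ] [ 3.34 -0.87  4.03]
```

>>> arm_command(series=[[[0.67,-0.174,0.6,0,0,0.4],[0.67,-0.174,0.8,0,0,0],[0.67,-0.174,0.8,0,0,0],[0.67,-0.174,0.8,0,0,0],[0.67,-0.174,0.8,0,0,0]]])

```text
t: 2.65
tcp_pos: [0.629, 0.0386, 0.2138]
ee_rot: [3.141, -0.0, -0.148]
wrist_force: [0.3, -0.9, 0.4]
opening: 0.003
gripper_force: 0.0
```

>>> arm_command(series=[[[0,0,0.23,0,0,0],[0,0,0,0,0,0],[0,0,0,0,0,0]]])

```text
t: 2.95
tcp_pos: [0.6283, 0.0394, 0.2071]
ee_rot: [3.141, -0.001, -0.147]
wrist_force: [-0.2, -0.1, 0.4]
opening: 0.003
gripper_force: 0.0
```

>>> arm_command(series=[[[0,0,0.16,0,0,0],[0,0,0.16,0,0,0]]])

```text
t: 3.15
tcp_pos: [0.6292, 0.0401, 0.1948]
ee_rot: [-3.142, -0.004, -0.146]
wrist_force: [0.1, 0.6, -0.1]
opening: 0.007
gripper_force: 0.0
```

>>> arm_command(series=[[[0,0,0.08,0,0,0],[0,0,0.08,0,0,0]]])

```text
t: 3.35
tcp_pos: [0.6286, 0.0405, 0.1864]
ee_rot: [-3.142, -0.0, -0.146]
wrist_force: [0.4, -0.3, -0.5]
opening: 0.007
gripper_force: 0.0
```

>>> arm_command(series=[[[0,0,0.08,0,0,0],[0,0,0.08,0,0,0]]])

```text
t: 3.55
tcp_pos: [0.6287, 0.0405, 0.1797]
ee_rot: [-3.142, -0.0, -0.146]
wrist_force: [0.4, -0.1, 0.1]
opening: 0.009
gripper_force: 0.0
```

>>> arm_command(series=[[[0,0,0.04,0,0,0],[0,0,0,0,0,0]]])

```text
t: 3.75
tcp_pos: [0.6287, 0.0405, 0.1784]
ee_rot: [3.142, 0.0, -0.146]
wrist_force: [0.6, -0.2, 1.0]
opening: 0.005
gripper_force: 0.2
```

>>> arm_command(series=[[[0,0,0.03,0,0,0],[0,0,0,0,0,0]]])

```text
t: 3.95
tcp_pos: [0.629, 0.0405, 0.1781]
ee_rot: [-3.142, -0.001, -0.146]
wrist_force: [-2.0, 0.0, 5.8]
opening: 0.004
gripper_force: 2.8
```

>>> arm_command(series=[[[0,0,-0.6,0,0,0],[-0.9,0,0,0,0,0],[-0.9,0,0,0,0,0],[-0.9,0,0,0,0,0],[-0.9,-0.06,0,0,0,0]]])

```text
t: 4.45
tcp_pos: [0.4853, 0.0638, 0.2009]
ee_rot: [3.142, -0.0, -0.147]
wrist_force: [0.2, -0.3, -0.2]
opening: 0.006
gripper_force: 0.0
```

>>> arm_command(series=[[[-0.9,0,0,0,0,0],[0,0,0.1,0,0,0],[0,0,0.1,0,0,0],[0,0,0,0,0,0]]])

```text
t: 4.85
tcp_pos: [0.4519, 0.0688, 0.1929]
ee_rot: [3.142, -0.0, -0.146]
wrist_force: [0.0, 0.3, 0.1]
opening: 0.007
gripper_force: 0.0
```

>>> arm_command(series=[[[0,0,0.1,0,0,0],[0,0,0.1,0,0,0]]])

```text
t: 5.05
tcp_pos: [0.4518, 0.0688, 0.1848]
ee_rot: [-3.142, -0.0, -0.147]
wrist_force: [0.2, -0.2, -0.2]
opening: 0.005
gripper_force: 0.0
```

>>> arm_command(series=[[[0,0,0.05,0,0,0],[0,0,0.05,0,0,0],[0,0,0.0,0,0,0]]])

```text
t: 5.35
tcp_pos: [0.4509, 0.069, 0.1807]
ee_rot: [3.142, 0.001, -0.146]
wrist_force: [-0.2, 0.7, -0.1]
opening: 0.003
gripper_force: 0.0
```

>>> arm_command(series=[[[0,0,0.06,0,0,0],[0,0,0.03,0,0,0],[0,0,0,0,0,0]]])

```text
t: 5.65
tcp_pos: [0.4513, 0.069, 0.1781]
ee_rot: [3.142, -0.001, -0.146]
wrist_force: [-1.5, 0.3, 4.5]
opening: 0.006
gripper_force: 1.9
```

>>> arm_command(series=[[[0,0,-0.8,0,0,0],[0.37,0.64,0,0,0,0],[0.37,0.64,0,0,0,0],[0.37,0.64,0,0,0,0],[0,0,0,0,0,-1]]])

```text
t: 6.15
tcp_pos: [0.485, -0.0162, 0.2098]
ee_rot: [3.14, -0.001, -0.061]
wrist_force: [0.2, 0.4, -0.1]
opening: 0.006
gripper_force: 0.0
```

>>> arm_command(series=[[[0,0,0,0,0,-1],[0,0,0,0,0,-1],[0,0,0,0,0,-1],[0,0,0,0,0,-1],[0,0,0,0,0,-1]]])

```text
t: 6.65
tcp_pos: [0.4837, -0.0134, 0.2095]
ee_rot: [3.142, -0.0, 0.381]
wrist_force: [-0.6, 0.2, 0.1]
opening: 0.008
gripper_force: 0.0
```

>>> arm_command(series=[[[0,0,0,0,0,-1],[0,0,0,0,0,-1],[0,0,0,0,0,-1],[0,0,0,0,0,-1],[0,0,0,0,0,-1]]])

```text
t: 7.15
tcp_pos: [0.4837, -0.0134, 0.2095]
ee_rot: [3.141, -0.0, 0.817]
wrist_force: [1.0, -0.5, -0.7]
opening: 0.006
gripper_force: 0.0
```

>>> arm_command(series=[[[0,0,0.2,0,0,-1],[0,0,0.2,0,0,0],[0,0,0,0,0,0]]])

```text
t: 7.45
tcp_pos: [0.4829, -0.0132, 0.1922]
ee_rot: [-3.139, 0.001, 0.899]
wrist_force: [0.3, 1.1, 0.3]
opening: 0.005
gripper_force: 0.0
```

>>> arm_command(series=[[[0,0,0.1,0,0,0],[0,0,0.05,0,0,0]]])

```text
t: 7.65
tcp_pos: [0.4837, -0.0134, 0.1873]
ee_rot: [-3.142, 0.0, 0.9]
wrist_force: [0.5, 0.6, -0.2]
opening: -0.001
gripper_force: 0.0
```

>>> arm_command(series=[[[0,0,0.05,0,0,0],[0,0,0.05,0,0,0]]])

```text
t: 7.85
tcp_pos: [0.4838, -0.0137, 0.1837]
ee_rot: [3.141, 0.001, 0.901]
wrist_force: [-3.5, -1.5, 5.2]
opening: 0.003
gripper_force: 2.4
```

>>> arm_command(series=[[[0,0,0.04,0,0,0],[0,0,0.04,0,0,0],[0,0,0.04,0,0,0]]])

```text
t: 8.15
tcp_pos: [0.4838, -0.0132, 0.1785]
ee_rot: [-3.142, -0.001, 0.901]
wrist_force: [-0.3, -0.4, 0.5]
opening: 0.009
gripper_force: 0.0
```

Section 3 resisted, then snapped shut. Next is section 0, opposite.

>>> arm_command(series=[[[0,0,-0.7,0,0,0],[0.9,0,0,0,0,0],[0.9,0,0,0,0,0],[0.9,0,0,0,0,0],[0.9,0,0,0,0,0]]])

```text
t: 8.65
tcp_pos: [0.5738, 0.1009, 0.2063]
ee_rot: [-3.141, -0.0, 0.901]
wrist_force: [0.1, -0.6, 0.1]
opening: 0.005
gripper_force: 0.0
```

>>> arm_command(series=[[[0.88,0,0,0,0,0],[0,0,0.2,0,0,0],[0,0,0.2,0,0,0],[0,0,0,0,0,0]]])

```text
t: 9.05
tcp_pos: [0.5931, 0.1265, 0.1883]
ee_rot: [-3.138, 0.003, 0.901]
wrist_force: [-0.5, -0.7, 0.6]
opening: 0.006
gripper_force: 0.0
```

>>> arm_command(series=[[[0,0,0.08,0,0,0],[0,0,0.05,0,0,0]]])

```text
t: 9.25
tcp_pos: [0.5947, 0.1263, 0.1855]
ee_rot: [3.142, -0.0, 0.9]
wrist_force: [-0.2, 0.9, -0.3]
opening: 0.005
gripper_force: 0.2
```

>>> arm_command(series=[[[0,0,0.04,0,0,0],[0,0,0.04,0,0,0]]])

```text
t: 9.45
tcp_pos: [0.5954, 0.1271, 0.1832]
ee_rot: [3.141, -0.002, 0.901]
wrist_force: [-0.2, 1.9, 4.2]
opening: 0.005
gripper_force: 2.0
```

>>> arm_command(series=[[[0,0,0.04,0,0,0],[0,0,0.04,0,0,0],[0,0,0.02,0,0,0]]])

```text
t: 9.75
tcp_pos: [0.5949, 0.1269, 0.1781]
ee_rot: [3.142, 0.0, 0.901]
wrist_force: [-1.0, 0.1, 6.2]
opening: 0.005
gripper_force: 2.7
```

>>> arm_command(series=[[[0,0,-0.8,0,0,0],[-0.38,-0.65,0,0,0,0],[-0.38,-0.65,0,0,0,0],[-0.38,-0.64,0,0,0,0],[0,0,0,0,0,-1]]])

```text
t: 10.25
tcp_pos: [0.5022, 0.14, 0.2093]
ee_rot: [-3.139, 0.002, 0.991]
wrist_force: [0.1, 0.2, -0.2]
opening: 0.005
gripper_force: 0.0
```

>>> arm_command(series=[[[0,0,0,0,0,-1],[0,0,0,0,0,-1],[0,0,0,0,0,-1],[0,0,0,0,0,-1],[0,0,0,0,0,-1]]])

```text
t: 10.75
tcp_pos: [0.5054, 0.1393, 0.2098]
ee_rot: [-3.141, 0.001, 1.428]
wrist_force: [-0.3, -0.6, 0.8]
opening: 0.003
gripper_force: 0.0
```

>>> arm_command(series=[[[0,0,0,0,0,-1],[0,0,0,0,0,-1],[0,0,0,0,0,-1],[0,0,0,0,0,-1],[0,0,0,0,0,-1]]])

```text
t: 11.25
tcp_pos: [0.5054, 0.1393, 0.2098]
ee_rot: [-3.14, 0.0, 1.865]
wrist_force: [0.9, 0.6, 0.8]
opening: 0.005
gripper_force: 0.0
```

>>> arm_command(series=[[[0,0,0.2,0,0,-1],[0,0,0.2,0,0,0],[0,0,0,0,0,0]]])

```text
t: 11.55
tcp_pos: [0.5047, 0.1393, 0.1926]
ee_rot: [-3.139, -0.001, 1.946]
wrist_force: [-0.2, -0.4, -0.3]
opening: 0.003
gripper_force: 0.0
```

>>> arm_command(series=[[[0,0,0.1,0,0,0],[0,0,0.05,0,0,0]]])

```text
t: 11.75
tcp_pos: [0.5058, 0.1395, 0.1881]
ee_rot: [-3.141, -0.0, 1.947]
wrist_force: [-0.0, 0.3, 0.1]
opening: 0.002
gripper_force: 0.0
```

>>> arm_command(series=[[[0,0,0.05,0,0,0],[0,0,0.05,0,0,0]]])

```text
t: 11.95
tcp_pos: [0.506, 0.1397, 0.1844]
ee_rot: [3.141, -0.0, 1.948]
wrist_force: [-1.6, 2.0, 3.3]
opening: 0.004
gripper_force: 1.8
```

>>> arm_command(series=[[[0,0,0.04,0,0,0],[0,0,0.04,0,0,0],[0,0,0.05,0,0,0]]])

```text
t: 12.25
tcp_pos: [0.5061, 0.1394, 0.1791]
ee_rot: [3.141, 0.001, 1.948]
wrist_force: [0.9, 0.5, 0.2]
opening: 0.007
gripper_force: 0.0
```

>>> arm_command(series=[[[0,0,-0.7,0,0,0],[-0.9,0,0,0,0,0],[-0.9,0,0,0,0,0],[-0.9,0,0,0,0,0],[-0.9,0,0,0,0,0]]])

```text
t: 12.75
tcp_pos: [0.5591, 0.0041, 0.2067]
ee_rot: [-3.141, 0.0, 1.948]
wrist_force: [0.3, -0.3, -0.0]
opening: 0.004
gripper_force: 0.0
```

>>> arm_command(series=[[[-0.85,0,0,0,0,0],[0,0,0.2,0,0,0],[0,0,0.2,0,0,0],[0,0,0,0,0,0]]])

```text
t: 13.15
tcp_pos: [0.5698, -0.0249, 0.1889]
ee_rot: [-3.138, -0.002, 1.949]
wrist_force: [-0.9, -0.1, 1.2]
opening: 0.008
gripper_force: 0.0
```

>>> arm_command(series=[[[0,0,0.06,0,0,0],[0,0,0.05,0,0,0]]])

```text
t: 13.35
tcp_pos: [0.5713, -0.0249, 0.1867]
ee_rot: [3.141, 0.0, 1.95]
wrist_force: [0.3, -0.7, -0.0]
opening: 0.004
gripper_force: 0.0
```

>>> arm_command(series=[[[0,0,0.04,0,0,0],[0,0,0.04,0,0,0]]])

```text
t: 13.55
tcp_pos: [0.5717, -0.0257, 0.184]
ee_rot: [3.141, 0.001, 1.949]
wrist_force: [-1.1, -1.7, 3.0]
opening: 0.003
gripper_force: 1.6
```

>>> arm_command(series=[[[0,0,0.04,0,0,0],[0,0,0.04,0,0,0],[0,0,0.03,0,0,0]]])

```text
t: 13.85
tcp_pos: [0.5713, -0.0258, 0.1788]
ee_rot: [-3.142, -0.001, 1.948]
wrist_force: [-0.1, -0.2, -0.1]
opening: 0.004
gripper_force: 0.0
```

Sections 0, 1, 3 and 4 resisted and snapped. Sections 2 and 5 met the hard stop at flush height. I'll withdraw and check.

>>> arm_command(series=[[[0,0,-0.6,0,0,0],[0,0,-1,0,0,0],[0,0,-1,0,0,0],[0,0,-1,0,0,0],[-0.8,0,-0.8,0,0,0]]])

```text
t: 14.35
tcp_pos: [0.5829, -0.053, 0.3577]
ee_rot: [3.14, -0.001, 1.952]
wrist_force: [0.8, -1.0, 0.0]
opening: 0.006
gripper_force: 0.0
```

>>> arm_command(series=[[[-0.8,0,0,0,0,0],[-0.8,0,0,0,0,0],[-0.8,0,0,0,0,0],[0,0,0,0,0,0],[0,0,0,0,0,0]]])

```text
t: 14.85
tcp_pos: [0.6183, -0.1451, 0.354]
ee_rot: [-3.141, -0.002, 1.947]
wrist_force: [0.5, 0.1, 0.3]
opening: 0.0
gripper_force: 0.0
```

```bash
python3 - <<'E'
from h import *
cr=[]
for n,(x,y) in (("scene",(238,160)),("side",(220,155))):
    f=manip.grab_frame(n);cr.append(cv2.resize(f["img"][y:y+125,x:x+115],None,fx=3.4,fy=3.4,interpolation=cv2.INTER_CUBIC))
cv2.imwrite("pics/crop2.png",np.hstack(cr))
E
```

```text
(no output)
```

View pics/crop2.png

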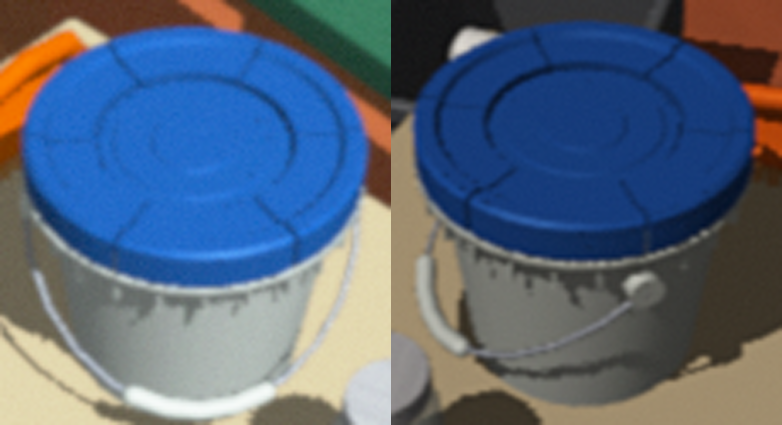

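Both views show the rim level all round: the slit lines, such as (297,240) in the scene half and (645,210) in the side half, have no steps. The bucket hasn't moved.

```bash
python3 -c "
from plant import manip
print(manip.job_done())"
```

```text
the job is handed in; nothing more can be done
None
```

All six lid sections are shut: 0, 1, 3 and 4 snapped under pressing, and 2 and 5 were already flush; the bucket looks unmoved, the hand is clear, and the job is handed in (no verdict was returned).

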